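Fetch a sample tube from under the low shelf with the reacher

ROBOT

A 6-joint arm with a two-finger parallel gripper is mounted at the origin on the work surface. World frame = base frame: x ahead of the robot, y to its left, z up, the work surface at z = 0. Lengths are in m, angles in rad, forces in N, time in s.
With the tool pointing down it reaches from about 0.275 to 0.725 m from the base axis. Payload 5.6 kg.
Tool frame: the origin (TCP) lies midway between the tips of the shut fingers; the grasp point (between the pads) lies 19 mm behind it; z points along the fingers, y is the line along which they close (so a half turn about z gives the same grasp; the last joint's range is limited). The gripper opens to 85 mm and grips with 20 to 120 N. Pads are 22 mm wide; open, the fingers measure 114 mm over their backs; the gripper's body (76 mm by 85 mm) begins 54 mm behind the grasp point. The pads swing forward as they close: fully open they stand 13 mm farther back than shut.
Start: joints at [-1.037, 0.255, 0.108, 0, -1.424, -0.285], TCP at [0.135, -0.533, 0.231] pointing down, gripper open.
Joint ranges: [-2.95, 2.95], [-1.21, 1.97], [-1.09, 1.5], [-2.87, 1.71], [-2.94, -0.07], [-3.05, 3.05]. Speed limits (rad/s): [2.57, 2.57, 3.14, 3.14, 3.14, 3.14].

INTERFACE

Orientations are given as a unit quaternion [w, x, y, z].
In Python, from station import ctrl, eyes, spotter gives the robot as it stands.
- The arm moves only by the tool servo_tool, never from a script. Its argument "targets" is a list of rows, each a list of 5 numbers: the closure in counts, from 0 (fully open) to 255 (shut), then the shift along the tool's x, y, z scaled (see below), then the turn about the tool's z scaled (see below). A call has 1 to 12 rows; each row is the pose to reach, as a shift and turn from the pose commanded when the call began, along the tool's axes at that moment; what a row does not reach only later rows make up. The controller multiplies each number of a shift by 0.25 m and each number of a turn by 90 degrees. A row lasts 1/12 s, in which the tool goes at most 41.7 mm and 7.16 degrees, less where a joint would pass 70% of its speed; a pose out of reach is approached as far as the arm can. A call with a number of a shift or a turn outside -1 to 1 is refused whole. A call with a gripper value outside its range is refused whole. The fingers move at their own pace and stop on an object; "grip_force" is the grip in N (left out, the last holds). Time passes only in rows, so rows that repeat a pose let the fingers close. It gives the time, the measured TCP pose, the force, the opening and the grip force at its end, in the units of the state.
- ctrl.get_state(): the state, without advancing time (a new reading comes with each control period).
- eyes.snapshot(name): name is "scene" or "top" or "wrist"; returns a dict with "image" (384x512x3 uint8, blue, green, red), "mtx" (3x3 intrinsics, pixels), "world_from_camera" (4x4, takes a point from camera to world coordinates). Camera axes: x right, y down, z forward; pixel columns grow to the right and rows downward; lengths in m; the calibration is good to about 2 mm. A picture is of the moment at which its call begins. There is no depth.
- ctrl.finish_job(): hands the job in; it is judged then, once.
Trained networks look in the newest picture that a camera, given by its name, has taken for a name from the list of things; names that differ only in an ending like _2 or _b are one class to them, and where a whole thing is asked for, a point or a joint stands for the part that bears it (a point fixed in the world has none). Each returns a list of dicts, best first, with "confidence" (0 to 1); they miss things now and then, are a little off and sometimes report something else, mostly with a low value. They report only what shows in the picture. A call takes as long as a camera call.
- spotter.look_for(camera, thing): "rect" ([left, top, width, height] in pixels, round what is visible of it).
- spotter.regions_of(camera, thing): "mask" (384x512 bool, what is visible of it) and "rect" ([left, top, width, height] in pixels, round what is visible of it).
The state is a dict: "clock": time; "qpos": joint angles; "joint_vel": joint speeds; "joint_torque": joint torques, N m; "ee_pos": TCP position; "tool_rot": TCP orientation; "wrist_force": force on the tool from outside, world axes, zero at the start; "moment": the same for the moment, N m; "finger_gap": finger opening in m; "grip_force": force on a finger pad.
Only numpy, scipy, OpenCV 4.12 (cv2) and the standard library are available. Lean on these libraries where they do the work, as an engineer would, in place of code of your own. Each camera call takes 0.05 s, during which the arm holds its last target. There are 200 camera calls.

TASK

Get the red-capped tube out from under the low clear shelf: slide the reacher in, squeeze its two triggers so that its jaws close gently but firmly on the red cap, and draw the tube out until all of it lies on the open table just in front of the shelf. Then let go, leaving the tube free of the jaws' grip and the reacher flat on the table. Touch the tube with the reacher only, do not crush it or bump the shelf, and leave the purple-capped tube and the other things where they are.

Things in the scene. Friction and masses are not known exactly. Their poses are not given: they have to be found in the camera images.
- shelf: Fixed low shelf, 236 wide (x), 215 deep (y): clear top 6 thick with blue edges, grey side and back walls 8 thick. The gap below the top is 45 high, open only at the mouth. Origin: on the table at the middle of the mouth edge; +y points into the gap, z up. Two places side by side, centred at x = -45 and x = +45, hold one tube each.
- tube_red: Empty sample tube, red eight-sided cap, lying flat, cap to the mouth, 16 to 30 g. Cap 19 across flats, 24 long (y -12 to +12); glass 16 in diameter, on to y = 89. Origin: under the cap's middle, on the table; +y along the tube from cap to round end, z up. It lies in either place, cap's middle 45 to 70 in from the mouth, within 0.06 rad of the shelf's y. Over 10 N from one jaw cracks it.
- tube_red_end (a point): The round glass end of the red-capped tube, on its axis, 89 from the cap's middle.
- tube_purple: The same tube with a purple cap, in the other place under the shelf; leave it there. Origin and axes as for the red one.
- reacher: Reacher, 0.27 kg, 318 long, lying flat. Origin: on its underside (the table) below the middle of the handle; +x forward to the jaws, y to its left, z up. It balances near the handle. Butt back to x = -103; head (74 wide, 20 high) behind the jaws, its front face at x = 175. Only the handle stands higher than 26.
- grip (a point): Where to grasp: middle of the handle, 45 above the underside, between two upright orange trigger plates, each 44 long (x), 56 high (15 to 71 up), outer faces 66 apart when free. Grasp both outer faces from above. They move in together, up to 15 each (to 36 apart), against a return spring of 5 N (free) to 6.5 N (fully in) on each, which is what keeps the reacher in the hand.
- jaw_mid (a point): Midway between the jaw pads, 200 ahead of the handle, 9.5 above the underside. The rubber pads are 26 long (x 187 to 213), 4 to 19 up. Each sits on a 6 N/mm spring and a set-screw set differently every time: open, a pad's face is 14.5 to 21.5 from the middle line, so when the pads will meet the cap must be felt. Force at each trigger = return spring + one jaw's force on the cap.
- jaw_left: Left (+y) jaw with its pad; moves inward just as far as each trigger. Its origin is the reacher's, shifted inward (-y) by the trigger travel. Outsides of the open jaws are 74 apart. 6 to 7 N on the cap (12 to 13 N at each trigger) draws the tube out; under 3.5 N may slip.
- jaw_right: Right (-y) jaw with its pad, the left one's mirror image. Its origin is the reacher's, shifted inward (+y) by the trigger travel.
- sanitiser: White bottle with a blue cap, 56 diameter, 130 high, standing to the side. Origin under its centre.
- pot: Yellow open pot, 66 diameter, 80 high, standing to the side. Origin under its centre.
- bars (a point): Midway between the shelf's two sprung rubber hold-down bars (each 32 wide, one per place), 127 in from the mouth, 17 up. A bar presses on the tube's glass with about 3 N, so that it takes about 4 N of pull to drag the tube out; it drops 4 mm once the tube has gone.

How it is judged:
By the outcome, as a careful person would: the job done as asked, in the order asked, and still so for the second after the job is handed in, with the robot touching nothing.
It also fails if it takes over 64 s, if anything falls off the work surface, if the arm or the gripper's body presses on something with over 40 N, if the wrist force passes 120 N, or if a joint passes its speed limit or range.

## Working session

There is one attempt and no reset: what is moved stays moved. The work goes in short steps, Python scripts to look and compute and a tool call to move; the robot and the scene stay as the last step left them, time stands still between calls to the robot, and variables do not carry over. Pictures are saved under pics/ and viewed, at most 10 in all, crops included, and the job is handed in when it is done.

Besides the shell and the picture viewer there is one more tool, called by a JSON object that holds its "name" and its "arguments". servo_tool: Moves the arm, as the interface text tells. Shifts and turns lie within -1 to 1; 1 stands for 0.25 m of shift or 90 degrees of turn. Its arguments: {"type":"object","properties":{"targets":{"type":"array","items":{"type":"array","items":{"type":"number"}}},"grip_force":{"type":"number"}},"required":["targets"]}

```bash
ls; mkdir -p pics; python3 - <<'E'
from station import ctrl, eyes, spotter
import cv2,numpy as np,pickle
D={}
for c in ("top","scene"):
    s=eyes.snapshot(c); D[c]=s; cv2.imwrite(f"pics/{c}1.png",s["image"])
    print(c,s["mtx"].round(1).tolist(),s["world_from_camera"].round(3).tolist())
    for t in ("shelf","tube_red","tube_purple","reacher","sanitiser","pot"):
        print(t,[(r["rect"],round(r["confidence"],2)) for r in spotter.look_for(c,t)[:2]])
a=ctrl.get_state();print(a)
E
```

```text
pics
top [[491.3, 0.0, 254.0], [0.0, 491.3, 184.7], [0.0, 0.0, 1.0]] [[0.006, -0.998, 0.061, 0.457], [-1.0, -0.006, -0.006, -0.075], [0.007, -0.061, -0.998, 1.381], [0.0, 0.0, 0.0, 1.0]]
shelf [([232.7, 176.3, 113.4, 29.0], 0.67), ([90.8, 153.0, 85.9, 92.5], 0.66)]
tube_red []
tube_purple []
reacher [([233.1, 173.0, 110.6, 31.3], 0.63)]
sanitiser [([373.6, 182.3, 26.4, 24.4], 0.57), ([87.4, 152.6, 90.1, 95.9], 0.52)]
pot [([348.2, 129.5, 26.0, 25.1], 0.6)]
scene [[394.3, 0.0, 254.9], [0.0, 394.3, 187.5], [0.0, 0.0, 1.0]] [[0.83, 0.391, -0.399, 0.915], [0.558, -0.577, 0.596, -0.626], [0.003, -0.717, -0.697, 0.714], [0.0, 0.0, 0.0, 1.0]]
shelf [([247.3, 96.2, 105.6, 73.0], 0.71)]
tube_red []
tube_purple []
reacher [([175.7, 182.2, 93.3, 101.3], 0.96)]
sanitiser [([105.6, 272.8, 39.5, 53.5], 0.89)]
pot [([193.6, 287.8, 35.4, 50.1], 0.56)]
{'clock': 0.7, 'qpos': array([-1.03740453e+00,  2.55058697e-01,  1.08211811e-01, -4.41250361e-05,
       -1.42388672e+00, -2.84594764e-01]), 'joint_vel': array([-5.25017940e-04, -1.34129095e-04, -7.32473942e-05,  2.18011544e-04,
       -4.35409781e-04,  5.55256273e-04]), 'joint_torque': array([-2.10925878e-03, -3.86298466e+01,  2.38031477e+01,  5.36732286e+00,
       -4.07614789e-04, -1.59231860e-05]), 'ee_pos': array([ 0.13546685, -0.5330501 ,  0.2313029 ]), 'tool_rot': array([ 3.24958382e-05, -1.24074716e-01,  9.92272877e-01, -2.00929182e-05]), 'wrist_force': array([-0.32068623, -0.12905174,  0.93528816]), 'moment': array([ 0.03049395, -0.08125198,  0.00426743]), 'grip_force': 0.0, 'finger_gap': 0.08527480130272679}
```

```bash
python3 - <<'E'
import cv2,numpy as np
a=cv2.imread("pics/top1.png");
cv2.imwrite("pics/topc.png",cv2.resize(a[120:270,70:350],(800,429),interpolation=cv2.INTER_CUBIC))
b=cv2.imread("pics/scene1.png")
cv2.imwrite("pics/scenec.png",cv2.resize(b[80:300,130:380],(680,598),interpolation=cv2.INTER_CUBIC))
E
```

```text
(no output)
```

View pics/topc.png

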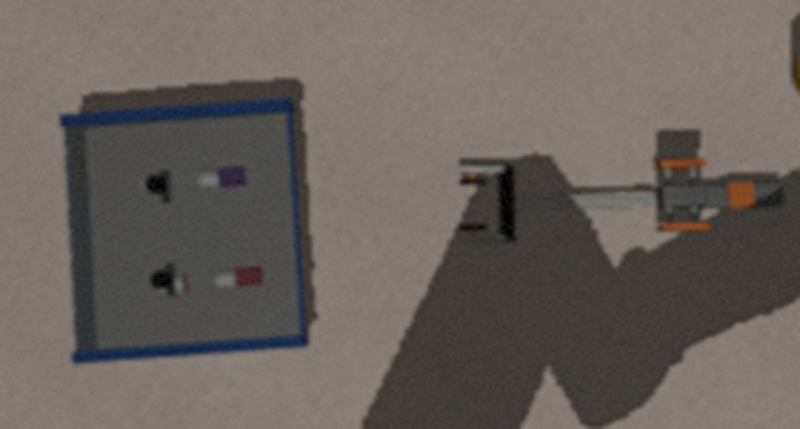

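View pics/scenec.png

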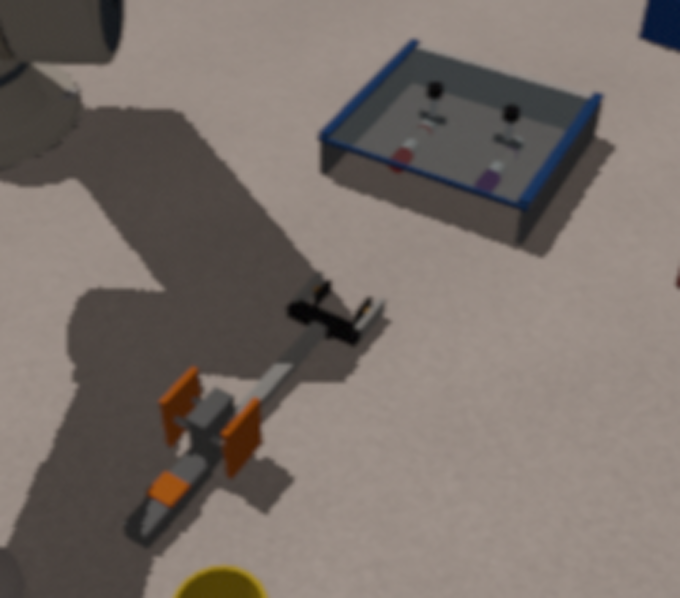

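Top view (crop px): the shelf's mouth faces right (world -y), from about (293,100) to (307,345). The red cap is at (250,276) and the purple one at (233,177). The reacher's jaws are at about (472,195), its trigger plates at (681,163) and (685,227), and its butt at (782,190).

```bash
cat > h.py <<'E'
import numpy as np,cv2
def px2w(s,uv,z):
    uv=np.atleast_2d(np.array(uv,float)); K=s["mtx"];T=np.array(s["world_from_camera"])
    d=np.c_[uv,np.ones(len(uv))]@np.linalg.inv(K).T@T[:3,:3].T
    o=T[:3,3]; return o+d*((z-o[2])/d[:,2])[:,None]
def blobs(im,lo,hi,box=None,mina=6):
    h=cv2.cvtColor(im,cv2.COLOR_BGR2HSV); m=cv2.inRange(h,np.array(lo),np.array(hi))
    if box: k=np.zeros_like(m);l,t,r,b=box;k[t:b,l:r]=1;m=m*k
    n,_,st,ce=cv2.connectedComponentsWithStats(m)
    return sorted([(int(st[i,4]),ce[i].round(2).tolist(),st[i,:4].tolist()) for i in range(1,n) if st[i,4]>=mina],reverse=True)
E
python3 - <<'E'
from h import *
from station import eyes
s=eyes.snapshot("top");im=s["image"]
f=lambda p:np.array(p)/2.857+[70,120]
print("shelf top corners (mouth hi-x, mouth lo-x, back hi, back lo)\n",px2w(s,[f((296,98)),f((308,346)),f((62,116)),f((74,362))],.051).round(4))
print("head/butt",px2w(s,[f((514,197)),f((783,190)),f((460,196))],.02).round(4))
print("shelf box sanity")
for n,lo,hi,z in(("red",(0,90,30),(6,255,255),.012),("red2",(170,90,30),(180,255,255),.012),("purple",(130,60,30),(165,255,255),.012),("orange",(6,130,60),(16,255,255),.071)):
    for b in blobs(im,lo,hi)[:5]: print(n,b,px2w(s,b[1],z).round(4)[0])
E
```

```text
shelf top corners (mouth hi-x, mouth lo-x, back hi, back lo)
 [[0.6196 0.1359 0.051 ]
 [0.3849 0.1209 0.051 ]
 [0.601  0.3577 0.051 ]
 [0.3687 0.3405 0.051 ]]
head/butt [[ 0.5282 -0.0721  0.02  ]
 [ 0.5366 -0.3336  0.02  ]
 [ 0.5288 -0.0197  0.02  ]]
shelf box sanity
red (1750, [125.85, 88.93], [88, 74, 76, 30]) [0.8089 0.2796 0.012 ]
red (1699, [494.68, 149.74], [469, 118, 43, 66]) [ 0.6432 -0.7598  0.012 ]
red (29, [156.21, 216.48], [153, 214, 8, 6]) [0.4505 0.1876 0.012 ]
red2 (274, [480.57, 281.61], [450, 269, 56, 27]) [ 0.2758 -0.7117  0.012 ]
red2 (64, [447.09, 284.33], [438, 280, 19, 11]) [ 0.2679 -0.6187  0.012 ]
red2 (36, [473.03, 274.42], [465, 272, 16, 6]) [ 0.2954 -0.6912  0.012 ]
red2 (28, [503.0, 267.57], [498, 263, 10, 11]) [ 0.3147 -0.775   0.012 ]
red2 (17, [496.41, 267.29], [492, 266, 9, 5]) [ 0.3153 -0.7567  0.012 ]
purple (46, [150.67, 181.48], [147, 179, 9, 6]) [0.5478 0.2048 0.012 ]
orange (79, [329.0, 187.9], [325, 184, 9, 9]) [ 0.5296 -0.2836  0.071 ]
orange (50, [307.84, 176.62], [300, 175, 17, 4]) [ 0.5595 -0.227   0.071 ]
orange (48, [309.44, 198.94], [301, 198, 18, 3]) [ 0.4998 -0.2312  0.071 ]
```

{"name": "servo_tool", "arguments": {"targets": [[0, -0.91, 0.39, -0.2, -0.86], [0, -0.91, 0.39, -0.2, -0.86], [0, -0.91, 0.39, -0.2, -0.86], [0, -0.91, 0.39, -0.2, -0.86], [0, -0.91, 0.39, -0.2, -0.86], [0, -0.91, 0.39, -0.2, -0.86], [0, -0.91, 0.39, -0.2, -0.86], [0, -0.91, 0.39, -0.2, -0.86], [0, -0.91, 0.39, -0.2, -0.86], [0, -0.91, 0.39, -0.2, -0.86], [0, -0.91, 0.39, -0.2, -0.86], [0, -0.91, 0.39, -0.2, -0.86]]}}

```text
clock: 1.75
ee_pos: [0.332, -0.3825, 0.2814]
tool_rot: [-0.0, 0.719, -0.695, 0.0]
wrist_force: [0.0, 0.7, 0.1]
finger_gap: 0.0855
grip_force: 0.0
```

{"name": "servo_tool", "arguments": {"targets": [[0, -1, -0.71, -0.16, 0], [0, -1, -0.71, -0.16, 0], [0, -1, -0.71, -0.16, 0], [0, -1, -0.71, -0.16, 0], [0, -1, -0.71, -0.16, 0], [0, -1, -0.71, -0.16, 0], [0, -1, -0.71, -0.16, 0], [0, -1, -0.71, -0.16, 0], [0, -1, -0.71, -0.16, 0], [0, -1, -0.71, -0.16, 0]]}}

```text
clock: 2.58
ee_pos: [0.5026, -0.1266, 0.3211]
tool_rot: [0.0, 0.717, -0.697, -0.0]
wrist_force: [-0.8, -0.3, -0.2]
finger_gap: 0.085
grip_force: 0.0
```

```bash
python3 - <<'E'
from station import ctrl, eyes
import cv2
s=eyes.snapshot("wrist");cv2.imwrite("pics/w1.png",s["image"]);print(s["mtx"].round(1).tolist(),s["world_from_camera"].round(3).tolist())
print(ctrl.get_state()["ee_pos"])
import pickle;pickle.dump(s,open("w1.pkl","wb"))
E
```

```text
[[293.4, 0.0, 258.8], [0.0, 293.4, 189.0], [0.0, 0.0, 1.0]] [[-1.0, -0.027, -0.008, 0.504], [-0.028, 0.966, 0.258, -0.191], [0.001, 0.258, -0.966, 0.464], [0.0, 0.0, 0.0, 1.0]]
[ 0.50208713 -0.12748262  0.32117425]
```

View pics/w1.png

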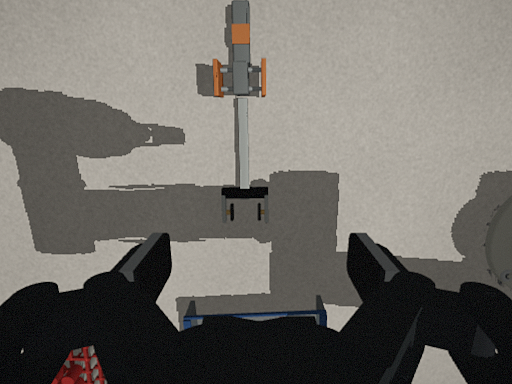

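The wrist picture shows the handle at about (241,75), the jaws at (246,210) and the shelf mouth at the bottom near (255,315). I'll look closer at the jaws, then at the tubes.

{"name": "servo_tool", "arguments": {"targets": [[0, -0.38, -0.12, 0.76, 0], [0, -0.38, -0.12, 0.76, 0], [0, -0.38, -0.12, 0.76, 0], [0, -0.38, -0.12, 0.76, 0], [0, -0.38, -0.12, 0.76, 0], [0, -0.38, -0.12, 0.76, 0], [0, -0.38, -0.12, 0.76, 0], [0, -0.38, -0.12, 0.76, 0]]}}

```text
clock: 3.3
ee_pos: [0.5299, -0.0329, 0.1326]
tool_rot: [-0.0, 0.717, -0.697, 0.001]
wrist_force: [0.9, -1.4, 1.0]
finger_gap: 0.0852
grip_force: 0.0
```

```bash
python3 - <<'E'
from station import ctrl, eyes
import cv2,pickle
s=eyes.snapshot("wrist");cv2.imwrite("pics/w2.png",s["image"]);print(s["world_from_camera"].round(4).tolist())
print(ctrl.get_state()["ee_pos"])
pickle.dump(s,open("w2.pkl","wb"))
E
```

```text
[[-0.9996, -0.0272, -0.0061, 0.5311], [-0.0278, 0.966, 0.2571, -0.097], [-0.0011, 0.2571, -0.9664, 0.2754], [0.0, 0.0, 0.0, 1.0]]
[ 0.53050282 -0.03289174  0.13352073]
```

View pics/w2.png

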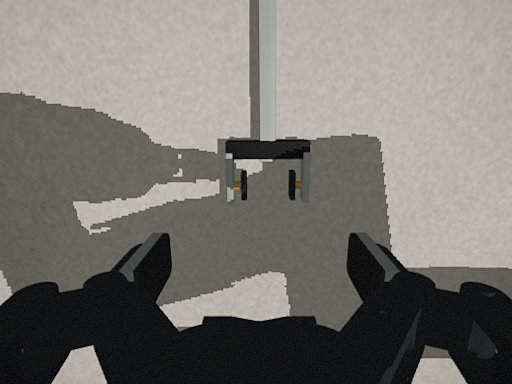

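{"name": "servo_tool", "arguments": {"targets": [[0, -0.15, 0.05, -0.32, 0], [0, -0.3, 0.1, -0.32, 0], [0, -0.5, 0.15, -0.32, 0], [0, -0.7, 0.22, -0.32, 0], [0, -1, 0.28, -0.32, 0], [0, -1, 0.28, -0.32, 0], [0, -1, 0.28, -0.32, 0], [0, -1, 0.28, -0.32, 0], [0, -1, 0.28, -0.32, 0], [0, -1, 0.28, -0.32, 0]]}}

```text
clock: 4.18
ee_pos: [0.453, 0.2158, 0.2131]
tool_rot: [-0.002, 0.717, -0.697, 0.0]
wrist_force: [0.3, -0.7, 0.4]
finger_gap: 0.0855
grip_force: 0.0
```

```bash
python3 - <<'E'
from station import ctrl, eyes
import cv2,pickle
s=eyes.snapshot("wrist");cv2.imwrite("pics/w3.png",s["image"]);print(s["world_from_camera"].round(4).tolist())
print(ctrl.get_state()["ee_pos"])
pickle.dump(s,open("w3.pkl","wb"))
E
```

```text
[[-0.9996, -0.0282, -0.005, 0.4541], [-0.0285, 0.9653, 0.2596, 0.1514], [-0.0024, 0.2596, -0.9657, 0.3557], [0.0, 0.0, 0.0, 1.0]]
[0.4529777  0.2152593  0.21273092]
```

View pics/w3.png

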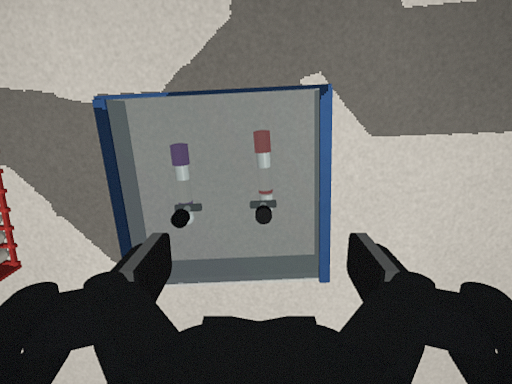

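The jaws in w2: pad inner faces at about x=247 and 289, head centre about 267.5. In w3 the red cap is at (262,141), its glass to (265,195), and the mouth edge runs from (95,98) to (330,87). I'll zoom in on these.

```bash
python3 - <<'E'
from h import *
import pickle
a=pickle.load(open("w2.pkl","rb"))["image"][130:210,215:320]; b=pickle.load(open("w3.pkl","rb"))["image"][80:205,225:345]
a=cv2.resize(a,None,fx=4.5,fy=4.5,interpolation=cv2.INTER_NEAREST)
b=cv2.resize(b,None,fx=2.6,fy=2.6,interpolation=cv2.INTER_NEAREST)
o=np.zeros((370,800,3),np.uint8);o[:a.shape[0],:a.shape[1]]=a;o[:b.shape[0],480:480+b.shape[1]]=b
cv2.imwrite("pics/z.png",o)
s1,s2,s3=[pickle.load(open(f"w{i}.pkl","rb")) for i in (1,2,3)]
for n,s,lo,hi,z,box in(("red",s3,(0,60,30),(8,255,255),.015,(230,110,300,220)),("red",s3,(170,60,30),(180,255,255),.015,(230,110,300,220)),("pur",s3,(125,40,30),(165,255,255),.015,(150,120,220,200)),("orange",s1,(5,120,60),(18,255,255),.071,(190,0,290,110))):
    for q in blobs(s["image"],lo,hi,box)[:3]: print(n,q,px2w(s,q[1],z).round(4)[0])
# row profile through the pads and head, shaft in w2
g=cv2.cvtColor(s2["image"],cv2.COLOR_BGR2GRAY)
for r in(185,190,150): print(r,g[r,222:316].tolist())
for r in(20,120): print(r,g[r,240:285].tolist())
E
```

```text
red (231, [261.9, 141.09], [254, 130, 17, 23]) [0.4503 0.1857 0.015 ]
red (10, [265.6, 192.0], [263, 191, 6, 3]) [0.444  0.2464 0.015 ]
red (6, [260.17, 191.83], [259, 191, 3, 3]) [0.4505 0.2464 0.015 ]
red (36, [267.61, 143.92], [265, 137, 5, 15]) [0.4437 0.1888 0.015 ]
red (25, [256.44, 146.84], [254, 141, 6, 11]) [0.4565 0.1925 0.015 ]
red (15, [257.0, 138.8], [255, 136, 6, 7]) [0.4561 0.1833 0.015 ]
pur (370, [179.31, 154.03], [170, 143, 19, 23]) [0.5461 0.2034 0.015 ]
orange (359, [240.48, 33.53], [232, 24, 18, 20]) [ 0.5286 -0.2806  0.071 ]
orange (310, [217.34, 78.11], [213, 59, 11, 38]) [ 0.5571 -0.2289  0.071 ]
orange (157, [263.35, 77.08], [261, 59, 5, 38]) [ 0.4993 -0.2318  0.071 ]
185 [101, 100, 105, 107, 94, 85, 83, 86, 85, 89, 84, 80, 82, 87, 84, 83, 85, 89, 79, 38, 13, 36, 41, 39, 17, 95, 99, 98, 99, 102, 103, 102, 102, 99, 98, 96, 99, 98, 101, 103, 102, 105, 102, 103, 104, 102, 104, 100, 104, 102, 102, 104, 101, 97, 99, 99, 99, 102, 102, 104, 103, 101, 99, 101, 101, 107, 67, 17, 10, 20, 17, 14, 12, 61, 82, 83, 80, 86, 82, 80, 75, 84, 87, 90, 85, 88, 83, 95, 99, 103, 9
[... 564 characters left out ...]
, 27, 32, 31, 34, 31, 33, 29, 33, 31, 29, 33, 32, 33, 36, 29, 36, 36, 33, 32, 37, 34, 39, 33, 33, 36, 34, 37, 33, 36, 33, 35, 36, 30, 33, 30, 22, 32, 37, 33, 37, 42, 17, 10, 19, 11, 14, 7, 0, 19, 14, 11, 10, 11, 17, 16, 10, 4, 0, 96, 105, 105, 104, 99, 100]
20 [182, 183, 185, 187, 185, 183, 181, 183, 189, 135, 93, 97, 100, 97, 99, 96, 98, 93, 87, 152, 164, 160, 158, 160, 162, 161, 161, 161, 162, 162, 165, 164, 167, 166, 167, 162, 174, 181, 181, 180, 178, 177, 174, 175, 176]
120 [183, 184, 183, 184, 182, 182, 182, 184, 187, 195, 138, 89, 96, 95, 98, 99, 99, 101, 93, 95, 167, 174, 169, 169, 169, 170, 171, 172, 172, 174, 175, 177, 177, 178, 178, 167, 178, 185, 184, 182, 185, 186, 184, 183, 182]
```

View pics/z.png

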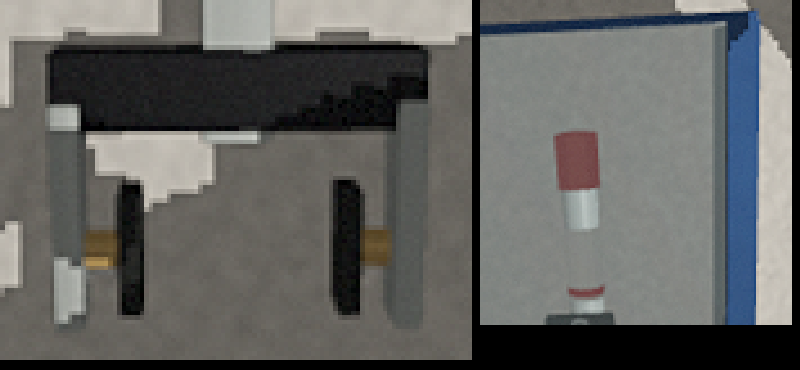

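```bash
python3 - <<'E'
from h import *
import pickle
s1,s2,s3=[pickle.load(open(f"w{i}.pkl","rb")) for i in (1,2,3)]
t=px2w(s3,[(261.15,130.4),(262.2,153),(266.35,192.3)],.0095); print("tube",t.round(4), "yaw(tilt to -x)",np.arctan2(-(t[2]-t[0])[0],(t[2]-t[0])[1]))
c=px2w(s3,[(225+100/2.6,80)],.051)
m=px2w(s3,[(95,97),(331,85)],.051);print("mouth top",m.round(4),"yaw",np.arctan2(*(m[0]-m[1])[[1,0]]))
b=px2w(s3,[(181,218),(263.5,214)],.017);print("bars~",b.round(4))
p=px2w(s1,[(213.5,59),(213.5,97),(266,59),(266,97)],.071);print("plates",p.round(4),p.mean(0))
h=px2w(s2,[(225.3,157),(310,157),(246.4,185),(290,185)],.0195);print("head",h.round(4))
sh=np.r_[px2w(s2,[(267.6,150)],.02),px2w(s2,[(267.3,20)],.02),px2w(s2,[(267.7,120)],.02)];print(sh.round(4))
g=p.mean(0);d=h[:2].mean(0)-g;print("reacher yaw",np.arctan2(-d[0],d[1]),np.hypot(d[0],d[1]))
E
```

```text
tube [[0.4515 0.174  0.0095]
 [0.4495 0.2002 0.0095]
 [0.4429 0.2483 0.0095]] yaw(tilt to -x) 0.11584474029438788
mouth top [[0.6177 0.1434 0.051 ]
 [0.3847 0.1256 0.051 ]] yaw 0.07652694167114348
bars~ [[0.5468 0.2821 0.017 ]
 [0.4456 0.2739 0.017 ]]
plates [[ 0.5617 -0.251   0.071 ]
 [ 0.5622 -0.2061  0.071 ]
 [ 0.4967 -0.2529  0.071 ]
 [ 0.4951 -0.208   0.071 ]] [ 0.52889535 -0.22948853  0.071     ]
head [[ 0.5597 -0.0571  0.0195]
 [ 0.4855 -0.0592  0.0195]
 [ 0.5408 -0.0323  0.0195]
 [ 0.5016 -0.0334  0.0195]]
[[ 0.5228 -0.0644  0.02  ]
 [ 0.5267 -0.1657  0.02  ]
 [ 0.5237 -0.0898  0.02  ]]
reacher yaw 0.03691517078551739 0.17144067191710496
```

{"name": "servo_tool", "arguments": {"targets": [[0, 1, -0.25, 0, -0.006], [0, 1, -0.25, 0, -0.006], [0, 1, -0.25, 0, -0.006], [0, 1, -0.25, 0, -0.006], [0, 1, -0.25, 0, -0.006], [0, 1, -0.25, 0, -0.006], [0, 1, -0.25, 0, -0.006]]}}

```text
clock: 4.82
ee_pos: [0.5224, -0.0389, 0.2118]
tool_rot: [0.0, 0.718, -0.696, 0.001]
wrist_force: [0.3, 0.7, 0.1]
finger_gap: 0.0853
grip_force: 0.0
```

```bash
cat >> h.py <<'E'
def rel(st,goal,tilt):
    """scaled tool-axis shift/turn to reach TCP goal with heading tilt (tool x = -heading)"""
    from scipy.spatial.transform import Rotation as R
    q=np.array(st["tool_rot"]);r=R.from_quat(q[[1,2,3,0]]).as_matrix()
    d=r.T@(np.array(goal)-st["ee_pos"])/.25
    a=np.arctan2(r[0,0],-r[1,0]); return d.round(3).tolist()+[round(-(tilt-a)/(np.pi/2),4)],round(a,4)
E
python3 - <<'E'
from h import *
from station import ctrl
s=ctrl.get_state();print(s["ee_pos"],rel(s,(.529,-.230,.13),.037))
E
```

```text
[ 0.52237652 -0.03889048  0.2118416 ] ([0.764, -0.003, 0.329, np.float64(-0.0038)], np.float64(0.031))
```

{"name": "servo_tool", "arguments": {"targets": [[0, 0.76, 0, 0.33, -0.004], [0, 0.76, 0, 0.33, -0.004], [0, 0.76, 0, 0.33, -0.004], [0, 0.76, 0, 0.33, -0.004], [0, 0.76, 0, 0.33, -0.004], [0, 0.76, 0, 0.33, -0.004], [0, 0.76, 0, 0.33, -0.004], [0, 0.76, 0, 0.33, -0.004], [0, 0.76, 0, 0.33, -0.004]]}}

```text
clock: 5.57
ee_pos: [0.5294, -0.2219, 0.1299]
tool_rot: [-0.001, 0.723, -0.691, 0.001]
wrist_force: [0.6, 0.2, 0.0]
finger_gap: 0.0852
grip_force: 0.0
```

```bash
python3 - <<'E'
from h import *
from station import ctrl,eyes
import pickle
s=ctrl.get_state();print(s["ee_pos"],rel(s,(.529,-.230,.02),.037))
s=eyes.snapshot("wrist");pickle.dump(s,open("w4.pkl","wb"));cv2.imwrite("pics/w4.png",s["image"])
for b in blobs(s["image"],(5,120,60),(18,255,255))[:4]: print(b)
E
```

```text
[ 0.52944255 -0.22186728  0.12989745] ([0.032, 0.004, 0.44, np.float64(0.0046)], np.float64(0.0443))
(916, [259.25, 103.85], [245, 88, 30, 32])
(887, [219.93, 182.66], [212, 150, 17, 69])
(859, [298.08, 183.28], [290, 151, 17, 68])
```

View pics/w4.png

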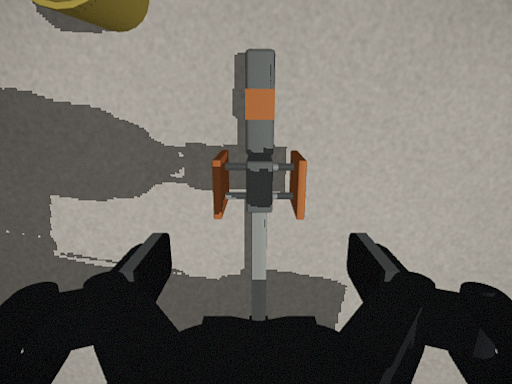

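```bash
python3 - <<'E'
from h import *
import pickle
from station import ctrl
s=pickle.load(open("w4.pkl","rb"))
p=px2w(s,[(217,150.5),(212.5,218),(301.5,151),(306.5,218)],.071);print(p.round(4),p.mean(0))
d=(p[1]+p[3]-p[0]-p[2]);print(np.arctan2(-d[0],d[1]))
st=ctrl.get_state();print(rel(st,(p.mean(0)[0],p.mean(0)[1],.02),.037))
E
```

```text
[[ 0.5595 -0.2584  0.071 ]
 [ 0.5624 -0.2089  0.071 ]
 [ 0.5015 -0.2606  0.071 ]
 [ 0.4938 -0.212   0.071 ]] [ 0.52931397 -0.23494869  0.071     ]
0.04828114238679518
([0.054, 0.004, 0.44, np.float64(0.0052)], np.float64(0.0451))
```

{"name": "servo_tool", "arguments": {"targets": [[0, 0.03, 0.002, 0.1, 0.005], [0, 0.03, 0.002, 0.2, 0.005], [0, 0.03, 0.002, 0.28, 0.005], [0, 0.03, 0.002, 0.36, 0.005], [0, 0.03, 0.002, 0.44, 0.005], [0, 0.03, 0.002, 0.44, 0.005], [0, 0.03, 0.002, 0.44, 0.005]]}}

```text
clock: 6.2
ee_pos: [0.529, -0.2286, 0.019]
tool_rot: [0.0, 0.72, -0.693, -0.0]
wrist_force: [0.2, 1.1, 1.6]
finger_gap: 0.0852
grip_force: 0.0
```

```bash
python3 - <<'E'
from h import *
from station import ctrl
s=ctrl.get_state();print(s["clock"],s["ee_pos"],rel(s,(.529,-.232,.02),.037),s["wrist_force"])
E
```

```text
6.2 [ 0.52895786 -0.22858596  0.01903507] ([0.014, 0.0, -0.004, np.float64(0.0008)], np.float64(0.0382)) [0.19224905 1.07471925 1.62840083]
```

{"name": "servo_tool", "arguments": {"targets": [[20, 0.014, 0, 0, 0], [35, 0.014, 0, 0, 0], [45, 0.014, 0, 0, 0], [45, 0.014, 0, 0, 0], [45, 0.014, 0, 0, 0]], "grip_force": 20}}

```text
clock: 6.62
ee_pos: [0.5294, -0.2329, 0.0194]
tool_rot: [-0.0, 0.72, -0.694, 0.0]
wrist_force: [-0.3, 0.1, -0.4]
finger_gap: 0.0703
grip_force: 0.0
```

{"name": "servo_tool", "arguments": {"targets": [[55, 0, 0, 0, 0], [60, 0, 0, 0, 0], [62, 0, 0, 0, 0], [64, 0, 0, 0, 0], [64, 0, 0, 0, 0], [64, 0, 0, 0, 0]]}}

```text
clock: 7.12
ee_pos: [0.5299, -0.2329, 0.0198]
tool_rot: [-0.0, 0.72, -0.694, 0.001]
wrist_force: [-0.1, 2.4, 4.7]
finger_gap: 0.064
grip_force: 5.1
```

```bash
python3 - <<'E'
from h import *
from station import ctrl
s=ctrl.get_state();print(s["ee_pos"],s["wrist_force"],rel(s,(.482,-.1115,.0205),.105))
E
```

```text
[ 0.52988988 -0.23292159  0.01980326] [-0.06532935  2.38757875  4.71029361] ([-0.492, 0.173, -0.003, np.float64(-0.0432)], np.float64(0.0372))
```

{"name": "servo_tool", "arguments": {"targets": [[64, -0.02, 0.01, -0.003, -0.004], [64, -0.06, 0.02, -0.003, -0.008], [64, -0.11, 0.04, -0.003, -0.012], [64, -0.16, 0.055, -0.003, -0.016], [64, -0.21, 0.075, -0.003, -0.02], [64, -0.26, 0.09, -0.003, -0.024], [64, -0.31, 0.11, -0.003, -0.028], [64, -0.36, 0.13, -0.003, -0.032], [64, -0.41, 0.145, -0.003, -0.036], [64, -0.46, 0.16, -0.003, -0.04], [64, -0.492, 0.173, -0.003, -0.043], [64, -0.492, 0.173, -0.003, -0.043]]}}

```text
clock: 8.12
ee_pos: [0.4805, -0.1093, 0.0197]
tool_rot: [-0.0, 0.744, -0.669, -0.001]
wrist_force: [-1.5, 3.7, 4.7]
finger_gap: 0.0639
grip_force: 5.1
```

```bash
python3 - <<'E'
from h import *
from station import ctrl,eyes
import pickle
for c in("scene","top"):
    i=eyes.snapshot(c);pickle.dump(i,open(c+"5.pkl","wb"))
    if c=="scene":a=cv2.resize(i["image"][90:240,180:370],None,fx=2.6,fy=2.6,interpolation=2)
    else:b=cv2.resize(i["image"][140:250,85:190],None,fx=2.8,fy=2.8,interpolation=2)
o=np.zeros((400,800,3),np.uint8);o[:a.shape[0],:a.shape[1]]=a;o[:b.shape[0],500:500+b.shape[1]]=b
cv2.imwrite("pics/st5.png",o)
s=ctrl.get_state();print(s["ee_pos"],s["wrist_force"],s["grip_force"],rel(s,(.4715,-.0119,.0205),.105))
E
```

```text
[ 0.48053765 -0.10972744  0.01940062] [-1.6064729   4.14068835  4.6439882 ] 5.0877745449543 ([-0.393, -0.005, -0.004, np.float64(-0.0002)], np.float64(0.1047))
```

View pics/st5.png

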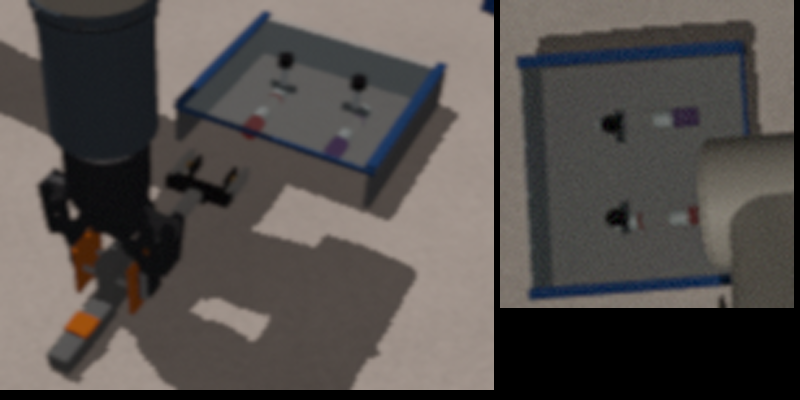

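The scene shows the reacher straight ahead of the red cap, with its jaws open just before the mouth. The red cap in the crop is at (255,127) and the pads at about (196,165) and (233,180).

{"name": "servo_tool", "arguments": {"targets": [[64, -0.02, -0.002, -0.003, 0], [64, -0.05, -0.005, -0.003, 0], [64, -0.08, -0.005, -0.003, 0], [64, -0.11, -0.005, -0.003, 0], [64, -0.14, -0.005, -0.003, 0], [64, -0.17, -0.005, -0.003, 0], [64, -0.2, -0.005, -0.003, 0], [64, -0.23, -0.005, -0.003, 0], [64, -0.25, -0.005, -0.003, 0], [64, -0.25, -0.005, -0.003, 0]]}}

```text
clock: 9.05
ee_pos: [0.4761, -0.0482, 0.0203]
tool_rot: [-0.0, 0.743, -0.669, -0.0]
wrist_force: [-0.0, 0.7, -2.8]
finger_gap: 0.0643
grip_force: 5.1
```

```bash
python3 - <<'E'
from h import *
from station import ctrl,eyes
import pickle
i5=pickle.load(open("scene5.pkl","rb"));print("jaw at stage",px2w(i5,[(255.4,153.5),(269.6,159.2)],.018).round(4))
i=eyes.snapshot("scene");pickle.dump(i,open("scene6.pkl","wb"))
cv2.imwrite("pics/st6.png",cv2.resize(i["image"][95:195,220:360],None,fx=5,fy=5,interpolation=2))
s=ctrl.get_state();print(s["ee_pos"],s["wrist_force"],s["grip_force"],rel(s,(.4715,-.0119,.0205),.105))
E
```

```text
jaw at stage [[0.4416 0.0833 0.018 ]
 [0.4875 0.0847 0.018 ]]
[ 0.47611886 -0.04862945  0.02033927] [-0.53257501 -0.6274597  -2.43746135] 5.0769538432359695 ([-0.148, 0.003, -0.001, np.float64(0.0001)], np.float64(0.1052))
```

View pics/st6.png

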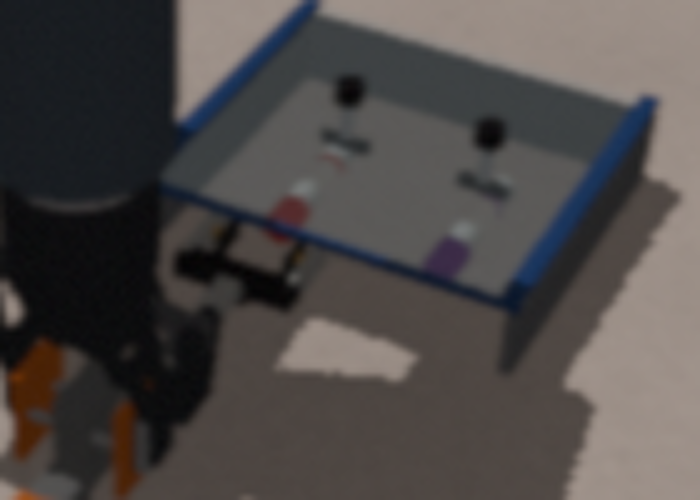

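```bash
python3 - <<'E'
from h import *
import pickle
i=pickle.load(open("scene6.pkl","rb"));im=i["image"]
for lo,hi,bx in(((0,70,30),(8,255,255),(265,125,295,150)),((172,70,30),(180,255,255),(265,125,295,150))):
    for b in blobs(im,lo,hi,bx)[:2]: print(b,px2w(i,b[1],.0115).round(4))
for b in blobs(im,(8,90,50),(25,255,255),(255,130,290,155),2)[:4]: print("brass",b,px2w(i,b[1],.014).round(4))
m=cv2.inRange(im,(0,0,0),(40,40,40))[134:156,250:290]
print("\n".join(''.join('#' if v else '.' for v in r) for r in m))
E
```

```text
(6, [274.83, 142.67], [273, 142, 5, 2]) [[0.4563 0.1625 0.0115]]
(21, [278.0, 136.86], [275, 135, 6, 5]) [[0.4493 0.1914 0.0115]]
brass (3, [279.33, 146.33], [279, 146, 2, 2]) [[0.4775 0.1525 0.014 ]]
#####...................................
######..................................
######..................................
#####...................................
####.............#......................
###.............##......................
###............###......................
##............####.......#..............
##...........####.......................
##...........###.............##.........
##.......#...###.............##.........
##....#########.............##..........
##...###########...........##...........
#....#############.........##...........
#....################......##...........
#....####################.##............
#......#######..###########.............
##........###.....#########.............
##................############..........
##................############..........
###...............############..........
###...............#...#######...........
```

{"name": "servo_tool", "arguments": {"targets": [[64, -0.02, 0.003, 0, 0], [64, -0.045, 0.003, 0, 0], [64, -0.07, 0.003, 0, 0], [64, -0.095, 0.003, 0, 0], [64, -0.12, 0.003, 0, 0], [64, -0.145, 0.003, 0, 0], [64, -0.145, 0.003, 0, 0], [64, -0.145, 0.003, 0, 0]]}}

```text
clock: 9.77
ee_pos: [0.4716, -0.0128, 0.0203]
tool_rot: [-0.0, 0.743, -0.669, 0.0]
wrist_force: [0.4, -0.7, -2.0]
finger_gap: 0.0639
grip_force: 5.1
```

```bash
python3 - <<'E'
from h import *
from station import ctrl,eyes
import pickle
s=ctrl.get_state();print(s["ee_pos"],s["wrist_force"],s["grip_force"],rel(s,(.4715,-.0119,.0205),.105))
i=eyes.snapshot("scene");pickle.dump(i,open("scene7.pkl","wb"))
cv2.imwrite("pics/st7.png",cv2.resize(i["image"][100:170,240:330],None,fx=7,fy=7,interpolation=2))
E
```

```text
[ 0.47160835 -0.01275677  0.02031655] [ 0.36095439 -0.65096646 -2.00690214] 5.076740607619286 ([-0.003, 0.0, -0.001, np.float64(0.0001)], np.float64(0.1052))
```

View pics/st7.png

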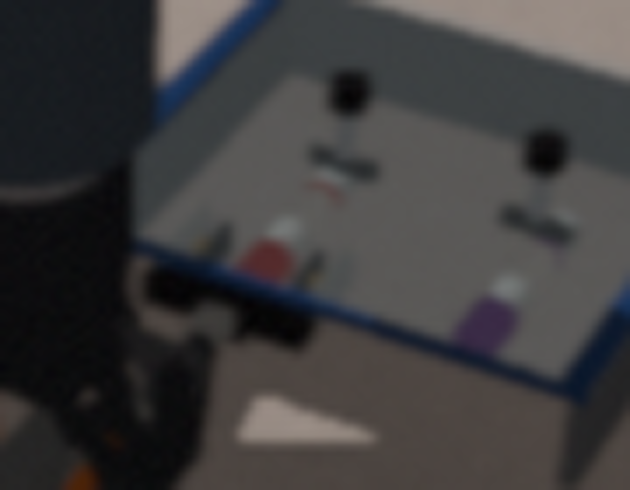

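In the crop the cap at (268,255) sits between the pads at (215,240) and (312,272), with overlap. Now I'll squeeze gradually.

{"name": "servo_tool", "arguments": {"targets": [[68, 0, 0, 0, 0], [72, 0, 0, -0.001, 0], [76, 0, 0, -0.001, 0], [80, 0, 0, -0.002, 0], [84, 0, 0, -0.003, 0], [88, 0, 0, -0.004, 0], [92, 0, 0, -0.004, 0], [96, 0, 0, -0.005, 0], [100, 0, 0, -0.006, 0], [100, 0, 0, -0.006, 0], [100, 0, 0, -0.006, 0]]}}

```text
clock: 10.73
ee_pos: [0.4717, -0.0133, 0.022]
tool_rot: [0.0, 0.743, -0.669, 0.0]
wrist_force: [-2.0, -1.6, 3.5]
finger_gap: 0.0519
grip_force: 5.7
```

{"name": "servo_tool", "arguments": {"targets": [[102, 0, 0, -0.002, 0], [104, 0, 0, -0.004, 0], [106, 0, 0, -0.005, 0], [108, 0, 0, -0.006, 0], [110, 0, 0, -0.007, 0], [110, 0, 0, -0.007, 0]]}}

```text
clock: 11.23
ee_pos: [0.4715, -0.0131, 0.0233]
tool_rot: [0.0, 0.743, -0.669, -0.0]
wrist_force: [0.5, 0.2, -2.1]
finger_gap: 0.0486
grip_force: 5.8
```

{"name": "servo_tool", "arguments": {"targets": [[112, 0, 0, 0, 0], [113, 0, 0, 0, 0], [113, 0, 0, 0, 0], [113, 0, 0, 0, 0]]}}

```text
clock: 11.57
ee_pos: [0.4715, -0.0132, 0.0235]
tool_rot: [0.0, 0.743, -0.669, -0.0]
wrist_force: [0.3, 0.1, -2.2]
finger_gap: 0.0478
grip_force: 5.9
```

{"name": "servo_tool", "arguments": {"targets": [[114, 0, 0, 0, 0], [115, 0, 0, 0, 0], [116, 0, 0, 0, 0], [116, 0, 0, 0, 0], [116, 0, 0, 0, 0]]}}

```text
clock: 11.98
ee_pos: [0.4716, -0.0132, 0.0235]
tool_rot: [0.0, 0.743, -0.669, 0.0]
wrist_force: [1.0, 0.7, -2.8]
finger_gap: 0.0467
grip_force: 6.0
```

{"name": "servo_tool", "arguments": {"targets": [[117, 0, 0, 0, 0], [118, 0, 0, 0, 0], [118, 0, 0, 0, 0], [118, 0, 0, 0, 0]]}}

```text
clock: 12.32
ee_pos: [0.4716, -0.0132, 0.0236]
tool_rot: [-0.0, 0.743, -0.669, 0.0]
wrist_force: [0.6, 0.7, -3.1]
finger_gap: 0.0458
grip_force: 6.0
```

{"name": "servo_tool", "arguments": {"targets": [[119, 0, 0, 0, 0], [120, 0, 0, 0, 0], [120, 0, 0, 0, 0], [120, 0, 0, 0, 0]]}}

```text
clock: 12.65
ee_pos: [0.4716, -0.0132, 0.0235]
tool_rot: [0.0, 0.743, -0.669, -0.0]
wrist_force: [0.1, -0.7, -2.6]
finger_gap: 0.0454
grip_force: 6.3
```

{"name": "servo_tool", "arguments": {"targets": [[121, 0, 0, 0, 0], [122, 0, 0, 0, 0], [122, 0, 0, 0, 0], [122, 0, 0, 0, 0]]}}

```text
clock: 12.98
ee_pos: [0.4716, -0.0132, 0.0236]
tool_rot: [-0.0, 0.743, -0.669, 0.0]
wrist_force: [-0.8, -0.7, -2.8]
finger_gap: 0.0448
grip_force: 7.0
```

{"name": "servo_tool", "arguments": {"targets": [[123, 0, 0, 0, 0], [124, 0, 0, 0, 0], [124, 0, 0, 0, 0], [124, 0, 0, 0, 0]]}}

```text
clock: 13.32
ee_pos: [0.4716, -0.0132, 0.0236]
tool_rot: [-0.0, 0.743, -0.669, 0.0]
wrist_force: [0.4, -0.9, -2.8]
finger_gap: 0.044
grip_force: 7.7
```

{"name": "servo_tool", "arguments": {"targets": [[125, 0, 0, 0, 0], [126, 0, 0, 0, 0], [126, 0, 0, 0, 0], [126, 0, 0, 0, 0]]}}

```text
clock: 13.65
ee_pos: [0.4716, -0.0132, 0.0236]
tool_rot: [-0.0, 0.743, -0.669, 0.0]
wrist_force: [-0.9, 0.5, -1.7]
finger_gap: 0.0435
grip_force: 8.5
```

{"name": "servo_tool", "arguments": {"targets": [[127, 0, 0, 0, 0], [128, 0, 0, 0, 0], [129, 0, 0, 0, 0], [129, 0, 0, 0, 0], [129, 0, 0, 0, 0]]}}

```text
clock: 14.07
ee_pos: [0.4716, -0.0132, 0.0237]
tool_rot: [-0.0, 0.743, -0.669, 0.0]
wrist_force: [-1.8, -1.0, 3.1]
finger_gap: 0.0427
grip_force: 9.7
```

{"name": "servo_tool", "arguments": {"targets": [[130, 0, 0, 0, 0], [131, 0, 0, 0, 0], [131, 0, 0, 0, 0], [131, 0, 0, 0, 0]]}}

```text
clock: 14.4
ee_pos: [0.4716, -0.0132, 0.0238]
tool_rot: [0.0, 0.743, -0.669, 0.0]
wrist_force: [-2.9, 0.1, 5.3]
finger_gap: 0.0417
grip_force: 10.6
```

{"name": "servo_tool", "arguments": {"targets": [[132, 0, 0, -0.002, 0], [133, 0, 0, -0.003, 0], [133, 0, 0, -0.003, 0], [133, 0, 0, -0.003, 0]]}}

```text
clock: 14.73
ee_pos: [0.4716, -0.0131, 0.024]
tool_rot: [-0.0, 0.743, -0.669, -0.0]
wrist_force: [0.2, -0.4, -2.4]
finger_gap: 0.041
grip_force: 11.0
```

{"name": "servo_tool", "arguments": {"targets": [[134, 0, 0, 0, 0], [135, 0, 0, 0, 0], [135, 0, 0, 0, 0], [135, 0, 0, 0, 0]]}}

```text
clock: 15.07
ee_pos: [0.4716, -0.0131, 0.0242]
tool_rot: [-0.0, 0.743, -0.669, -0.0]
wrist_force: [-1.1, 0.1, -2.5]
finger_gap: 0.0403
grip_force: 11.7
```

{"name": "servo_tool", "arguments": {"targets": [[136, 0, 0, 0, 0], [137, 0, 0, 0, 0], [137, 0, 0, 0, 0], [137, 0, 0, 0, 0]]}}

```text
clock: 15.4
ee_pos: [0.4716, -0.0131, 0.0243]
tool_rot: [-0.0, 0.743, -0.669, -0.0]
wrist_force: [0.1, 0.2, -2.9]
finger_gap: 0.0395
grip_force: 12.5
```

```bash
python3 - <<'E'
from h import *
from station import ctrl
s=ctrl.get_state();print(s["ee_pos"],s["wrist_force"],s["grip_force"])
E
```

```text
[ 0.4716167  -0.01314752  0.0242754 ] [ 0.14560791  0.1824434  -2.92283382] 12.481525540351868
```

{"name": "servo_tool", "arguments": {"targets": [[137, 0.01, 0, 0, 0], [137, 0.025, 0, 0, 0], [137, 0.045, 0, 0, 0], [137, 0.07, 0, 0, 0], [137, 0.095, 0, 0, 0], [137, 0.12, 0, 0, 0], [137, 0.145, 0, 0, 0], [137, 0.17, 0, 0, 0], [137, 0.195, 0, 0, 0], [137, 0.22, 0, 0, 0]]}}

```text
clock: 16.23
ee_pos: [0.4773, -0.0687, 0.0243]
tool_rot: [0.0, 0.743, -0.669, 0.0]
wrist_force: [0.2, 0.9, -1.7]
finger_gap: 0.0396
grip_force: 12.4
```

```bash
python3 - <<'E'
from h import *
from station import ctrl,eyes
import pickle
s=ctrl.get_state();print(s["ee_pos"],s["wrist_force"],s["grip_force"])
i=eyes.snapshot("scene");pickle.dump(i,open("scene8.pkl","wb"))
for lo,hi in(((0,90,40),(8,255,255)),((170,80,40),(180,255,255)),((130,60,30),(165,255,255))):
    for b in blobs(i["image"],lo,hi,(240,105,345,200),5)[:3]: print(b,px2w(i,b[1],.012).round(4))
E
```

```text
[ 0.47734936 -0.06868618  0.02427588] [ 0.22348119  0.94080253 -1.71425657] 12.432442456483841
(45, [267.64, 147.62], [263, 144, 10, 8]) [[0.4517 0.1309 0.012 ]]
(38, [309.03, 146.08], [305, 143, 8, 7]) [[0.5462 0.2035 0.012 ]]
```

{"name": "servo_tool", "arguments": {"targets": [[137, 0.02, 0, 0, 0], [137, 0.05, 0, 0, 0], [137, 0.085, 0, 0, 0], [137, 0.125, 0, 0, 0], [137, 0.165, 0, 0, 0], [137, 0.205, 0, 0, 0], [137, 0.245, 0, 0, 0], [137, 0.285, 0, 0, 0], [137, 0.325, 0, 0, 0], [137, 0.365, 0, 0, 0], [137, 0.4, 0, 0, 0], [137, 0.43, 0, 0, 0]]}}

```text
clock: 17.28
ee_pos: [0.4886, -0.1759, 0.0242]
tool_rot: [0.0, 0.743, -0.669, -0.0]
wrist_force: [-0.1, -0.1, -1.9]
finger_gap: 0.04
grip_force: 12.4
```

{"name": "servo_tool", "arguments": {"targets": [[137, 0.015, 0, 0, 0], [137, 0.02, 0, 0, 0], [137, 0.02, 0, 0, 0], [137, 0.02, 0, 0, 0]]}}

```text
clock: 17.62
ee_pos: [0.489, -0.1797, 0.0243]
tool_rot: [0.0, 0.743, -0.669, 0.0]
wrist_force: [-0.5, 0.9, -2.6]
finger_gap: 0.0397
grip_force: 12.4
```

```bash
python3 - <<'E'
from h import *
from station import ctrl,eyes,spotter
import pickle
s=ctrl.get_state();print(s["ee_pos"],s["wrist_force"],s["grip_force"])
for c in("scene","top"):
    i=eyes.snapshot(c);pickle.dump(i,open(c+"9.pkl","wb"))
    for lo,hi in(((0,90,40),(8,255,255)),((170,80,40),(180,255,255)),((130,60,30),(165,255,255))):
        for b in blobs(i["image"],lo,hi,(235,105,345,220) if c=="scene" else (100,150,260,240),5)[:3]: print(c,b,px2w(i,b[1],.012).round(4))
    for t in ("tube_red","tube_red_end","reacher"):
        print(t,[(r["rect"],round(r["confidence"],2)) for r in spotter.look_for(c,t)[:2]])
E
```

```text
[ 0.48903911 -0.17972234  0.02431156] [-0.5338897   0.94227913 -2.64700003] 12.430964559316635
scene (60, [248.82, 171.18], [244, 167, 11, 9]) [[0.4645 0.0178 0.012 ]]
scene (36, [309.08, 146.11], [305, 143, 8, 7]) [[0.5464 0.2035 0.012 ]]
tube_red [([243.7, 152.9, 19.8, 22.1], 0.65)]
tube_red_end [([245.3, 147.8, 21.6, 27.8], 0.7), ([190.0, 289.5, 39.1, 48.9], 0.39)]
reacher [([184.4, 165.0, 75.9, 89.2], 0.95)]
top (48, [150.67, 181.5], [147, 179, 9, 6]) [[0.5477 0.2048 0.012 ]]
tube_red []
tube_red_end []
reacher []
```

{"name": "servo_tool", "arguments": {"targets": [[137, 0, 0, 0.001, 0], [137, 0, 0, 0.002, 0], [137, 0, 0, 0.002, 0], [137, 0, 0, 0.002, 0]]}}

```text
clock: 18.35
ee_pos: [0.4891, -0.1796, 0.0241]
tool_rot: [-0.0, 0.743, -0.669, 0.0]
wrist_force: [-1.9, 3.3, 3.6]
finger_gap: 0.0397
grip_force: 12.6
```

{"name": "servo_tool", "arguments": {"targets": [[135, 0, 0, 0.0005, 0], [132, 0, 0, 0.001, 0], [129, 0, 0, 0.002, 0], [126, 0, 0, 0.003, 0], [123, 0, 0, 0.004, 0], [120, 0, 0, 0.005, 0], [120, 0, 0, 0.005, 0]]}}

```text
clock: 18.93
ee_pos: [0.4893, -0.1798, 0.0231]
tool_rot: [-0.0, 0.743, -0.669, 0.0]
wrist_force: [-2.8, 3.7, 7.2]
finger_gap: 0.0452
grip_force: 6.5
```

{"name": "servo_tool", "arguments": {"targets": [[116, 0, 0, 0, 0], [112, 0, 0, 0.001, 0], [108, 0, 0, 0.002, 0], [104, 0, 0, 0.003, 0], [100, 0, 0, 0.004, 0], [95, 0, 0, 0.005, 0], [90, 0, 0, 0.006, 0], [85, 0, 0, 0.008, 0], [80, 0, 0, 0.009, 0], [75, 0, 0, 0.01, 0], [70, 0, 0, 0.011, 0], [66, 0, 0, 0.011, 0]]}}

```text
clock: 19.93
ee_pos: [0.4891, -0.1799, 0.0194]
tool_rot: [0.0, 0.743, -0.669, -0.0]
wrist_force: [0.0, 0.5, 0.3]
finger_gap: 0.063
grip_force: 5.1
```

{"name": "servo_tool", "arguments": {"targets": [[64, 0, 0, 0, 0], [60, 0, 0, 0, 0], [55, 0, 0, 0, 0], [45, 0, 0, 0, 0], [30, 0, 0, 0, 0], [10, 0, 0, 0, 0], [0, 0, 0, 0, 0], [0, 0, 0, 0, 0]]}}

```text
clock: 20.6
ee_pos: [0.4891, -0.1798, 0.0199]
tool_rot: [-0.0, 0.743, -0.669, 0.0]
wrist_force: [-0.4, -0.4, -0.6]
finger_gap: 0.0854
grip_force: 0.0
```

{"name": "servo_tool", "arguments": {"targets": [[0, 0, 0, -0.1, 0], [0, 0, 0, -0.2, 0], [0, 0, 0, -0.3, 0], [0, 0, 0, -0.4, 0], [0, 0, 0, -0.5, 0], [0, 0, 0, -0.65, 0], [0, 0, 0, -0.65, 0], [0, 0, 0, -0.65, 0]]}}

```text
clock: 21.27
ee_pos: [0.4905, -0.18, 0.1848]
tool_rot: [-0.002, 0.743, -0.669, 0.002]
wrist_force: [-0.4, -0.5, -0.7]
finger_gap: 0.085
grip_force: 0.0
```

```bash
python3 - <<'E'
from h import *
from station import ctrl,eyes
import pickle
s=ctrl.get_state();print(s["clock"],s["ee_pos"],s["wrist_force"],s["grip_force"])
for c in("scene","top","wrist"):
    i=eyes.snapshot(c);pickle.dump(i,open(c+"A.pkl","wb"))
    for n,lo,hi,z in(("red",(0,90,40),(8,255,255),.012),("red",(170,80,40),(180,255,255),.012),("pur",(130,60,30),(165,255,255),.012),("or",(5,120,60),(18,255,255),.071)):
        for b in blobs(i["image"],lo,hi,{"scene":(150,105,345,300),"top":(100,150,345,240),"wrist":None}[c],8)[:4]: print(c,n,b,px2w(i,b[1],z).round(4))
E
```

```text
21.2667 [ 0.49047225 -0.17995147  0.18475977] [-0.37922434 -0.4764581  -0.67412677] 0.0
scene red (70, [249.59, 171.43], [244, 167, 11, 10]) [[0.4667 0.0182 0.012 ]]
scene pur (37, [309.14, 146.03], [305, 143, 8, 7]) [[0.5463 0.2039 0.012 ]]
scene or (227, [218.69, 216.32], [213, 203, 12, 28]) [[ 0.5316 -0.1943  0.071 ]]
scene or (171, [196.25, 206.02], [191, 194, 12, 27]) [[ 0.4713 -0.198   0.071 ]]
scene or (109, [194.63, 235.28], [188, 230, 15, 12]) [[ 0.5224 -0.2641  0.071 ]]
top pur (48, [150.69, 181.54], [147, 179, 9, 6]) [[0.5476 0.2048 0.012 ]]
wrist red (55, [258.78, 317.82], [252, 316, 15, 5]) [[0.4689 0.0053 0.012 ]]
wrist or (602, [259.12, 116.76], [247, 104, 25, 26]) [[ 0.4941 -0.2384  0.071 ]]
wrist or (517, [227.65, 181.28], [222, 155, 12, 56]) [[ 0.5161 -0.1802  0.071 ]]
wrist or (513, [290.96, 181.99], [285, 155, 12, 56]) [[ 0.4601 -0.1854  0.071 ]]
```

{"name": "servo_tool", "arguments": {"targets": [[0, -0.15, 0, 0, 0], [0, -0.3, 0, 0, 0], [0, -0.45, 0, 0, 0], [0, -0.6, 0, 0, 0], [0, -0.75, 0, 0, 0], [0, -0.9, 0, 0, 0], [0, -1, 0, 0, 0], [0, -1, 0, 0, 0], [0, -1, 0, 0, 0]]}}

```text
clock: 22.17
ee_pos: [0.4623, 0.0698, 0.1812]
tool_rot: [0.001, 0.744, -0.668, -0.0]
wrist_force: [-1.0, 0.2, 0.6]
finger_gap: 0.0855
grip_force: 0.0
```

```bash
python3 - <<'E'
from h import *
from station import ctrl,eyes,spotter
import pickle
i=eyes.snapshot("wrist");pickle.dump(i,open("wB.pkl","wb"));im=i["image"]
for n,lo,hi in(("red",(0,90,40),(8,255,255)),("pur",(125,50,30),(165,255,255)),("blue",(100,120,40),(125,255,255))):
    for b in blobs(im,lo,hi,None,15)[:3]: print(n,b,px2w(i,b[1],.012 if n!="blue" else .051).round(4))
for t in("tube_red","shelf","reacher"):
    for r in spotter.regions_of("wrist",t)[:1]: print(t,r["rect"],r["confidence"])
b=blobs(im,(0,90,40),(8,255,255),None,15)[0];r=int(b[1][1]);c=int(b[1][0])
g=cv2.cvtColor(im,cv2.COLOR_BGR2GRAY)
for rr in(r-8,r,r+6):print(rr,c-35,g[rr,c-35:c+36].tolist())
print("col",r,g[r:r+130:2,c+6].tolist())
E
```

```text
red (415, [258.39, 124.28], [250, 112, 18, 25]) [[0.4673 0.0194 0.012 ]]
red (45, [258.0, 181.64], [251, 179, 15, 5]) [[0.4612 0.0804 0.012 ]]
pur (351, [176.39, 274.64], [167, 262, 18, 25]) [[0.5458 0.204  0.012 ]]
pur (21, [178.48, 319.14], [172, 316, 13, 5]) [[0.5411 0.266  0.012 ]]
blue (1647, [287.3, 261.7], [169, 235, 160, 91]) [[0.4232 0.1522 0.051 ]]
blue (692, [108.88, 247.53], [94, 233, 57, 41]) [[0.6054 0.1555 0.051 ]]
tube_red [245.3, 111.5, 21.6, 93.5] 0.95
shelf [93.0, 222.3, 241.3, 109.5] 0.68
reacher [222.3, 1.8, 76.3, 143.1] 0.98
116 223 [190, 195, 198, 208, 181, 113, 89, 110, 113, 109, 119, 131, 75, 13, 21, 19, 10, 65, 116, 120, 115, 116, 115, 115, 114, 124, 91, 52, 48, 49, 49, 54, 56, 55, 59, 58, 59, 56, 57, 54, 50, 52, 52, 53, 55, 115, 124, 122, 124, 121, 124, 120, 120, 121, 121, 68, 9, 28, 23, 18, 30, 111, 119, 113, 116, 103, 88, 98, 109, 110, 105]
124 223 [103, 106, 109, 110, 104, 94, 90, 92, 90, 87, 90, 98, 58, 22, 24, 27, 21, 34, 117, 128, 122, 123, 125, 125, 121, 124, 87, 50, 47, 52, 52, 53, 54, 55, 57, 57, 56, 54, 55, 56, 49, 47, 51, 42, 55, 113, 121, 116, 116, 116, 113, 115, 114, 119, 111, 52, 8, 22, 26, 23, 46, 85, 88, 87, 88, 86, 88, 102, 104, 107, 108]
130 223 [102, 105, 105, 109, 108, 91, 90, 103, 106, 104, 103, 110, 66, 20, 21, 20, 16, 33, 112, 121, 117, 116, 118, 120, 120, 127, 92, 56, 51, 52, 51, 50, 57, 58, 62, 56, 56, 55, 55, 49, 54, 50, 48, 49, 67, 117, 123, 120, 122, 121, 123, 124, 120, 122, 90, 37, 21, 23, 20, 18, 69, 99, 99, 97, 99, 89, 84, 102, 107, 108, 107]
col 124 [47, 51, 47, 50, 51, 49, 33, 183, 176, 176, 177, 177, 175, 176, 176, 155, 116, 117, 116, 117, 116, 119, 117, 117, 117, 116, 116, 121, 73, 42, 120, 181, 177, 178, 172, 177, 197, 199, 202, 203, 203, 206, 211, 210, 212, 209, 181, 116, 124, 126, 120, 120, 120, 121, 119, 122, 103, 51, 91, 125, 144, 145, 144, 142, 141]
```

```bash
python3 - <<'E'
from h import *
import pickle
i=pickle.load(open("wB.pkl","rb"));print(px2w(i,[(258,204.5)],.0095).round(4),px2w(i,[(264,237)],.051).round(4))
from station import ctrl
print(ctrl.finish_job())
E
```

```text
[[0.4584 0.1072 0.0095]] [[0.4502 0.1274 0.051 ]]
the job is handed in; nothing more can be done
None
```

The job is handed in: the red-capped tube lies on the open table, its round end measured about 20 mm in front of the shelf. The jaws are clear of the cap, the reacher was let go on the table, and the purple-capped tube has not moved measurably. The cap was gripped with about 6 N. The wrist force stayed below about 10 N at every reading, and the clock stood at about 22 s. The result of the judging was not shown.

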